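# Hold an assembly square home in a corner jig

### The job

A frame corner is about to be glued up in the corner jig, whose sprung rail must first be held true: pick up the L-shaped assembly square by its upright grip and lay it flat on the jig's board. Press its outside corner fully home into the jig's inside corner, so that one arm lies against the fixed fence and the other has pushed the swinging rail out square to it. Finish while still gripping the square and pressing it against both, without letting go, and leave the loose things around on the bench where they are.

Things in the scene. Friction and masses are not known exactly. Their poses are not given: they have to be found in the camera images.
- assembly_square: L-shaped aluminium square flat on the bench, 0.35 kg: two equal arms 115 x 24 mm, 22 mm thick, joined by a diagonal brace that carries a black upright grip. Origin: underside, below the grip's centre; z up. Outer faces are the planes x = +55 mm (arm along y) and y = +55 mm (arm along x); the arms end at -60 mm. The outside corner, with an 8 mm relief notch, points along the +x+y diagonal.
- square_grip (a point): centre of the black grip block, 45 mm above the square's underside, axes as the square's. The block is 18 mm thick along the square's +x+y diagonal, 50 mm long across it, and reaches from 20 to 60 mm above the underside. Beware on the way: between square and jig a fixed microscope's eyepieces overhang the bench at world x > 0.57 m, y -0.13 to 0.03 m, from 0.19 m up
- square_heel (a point): the square's theoretical outside corner (where its outer faces would meet), on its underside: at (55, 55, 0) mm in the square's frame
- corner_jig: corner gluing jig fixed to the bench: plywood board 180 x 180 x 12 mm with a fixed wooden fence, an upright steel pin and a swinging wooden rail. Origin on the underside; the board spans -85 to +95 mm in its x and y; z up. Its inside corner is at (60, 60) mm. The square belongs with its x and y axes parallel to the jig's, same way round.
- jig_corner (a point): the jig's inside corner on the top of the board (12 mm above the bench); axes as the jig's. The fixed fence's face is the plane x = 0 here (facing -x, wooden fence 20 mm thick, from y = -130 to +20 mm, 26 mm high). The swinging rail's face is the plane y = 0 when the rail is square (facing -y, from x = -30 to -116 mm, 26 mm high).
- rail_end (a point): free end of the swinging wooden rail (86 x 18 mm, 26 mm high above the board), top edge of the face that the square meets. The rail turns about a fixed steel pin, 18 mm diameter, 39 mm high, whose axis stands at (-20, +9) mm from the inside corner; the pin's side lies in the plane of the squared rail's face and stops the square there.
- swing_rail (a joint): angle of the swinging rail in rad: 0 = square to the fence, positive = leaning into the corner. A weak spring holds it against a stop at 0.13 (its end then stands about 12 mm into the corner); about 2.5 N at its end pushes it to 0. It can be pushed to at most -0.04.
- ring_clamp: bystander: wooden ring clamp, 30 x 110 x 26 mm; origin centre of underside
- bench_block: bystander: steel bench block, 62 x 62 x 20 mm; origin centre of underside
- pill_bottle: bystander: small orange bottle with white cap, 42 mm diameter, 65 mm high; origin centre of underside
- hinged_tin: bystander: flat red tin, 69 x 97 x 22 mm; origin centre of underside

How it is judged:
By the outcome, as a careful person would: the job done as asked, in the order asked, and still so for the second after the job is handed in, while the arm keeps its last pose, push and grip.
It also fails if it takes over 37 s, if anything falls off the work surface, if the arm or the gripper's body presses on something with over 40 N, if the wrist force passes 120 N, or if a joint passes its speed limit or range.

### The arm

A 6-joint arm with a two-finger parallel gripper is mounted at the origin on a cart in front of the work surface, level with it; the furniture and walls round the work are solid. World frame = base frame: x ahead of the robot, y to its left, z up, the work surface at z = 0. Lengths are in m, angles in rad, forces in N, time in s.
With the tool pointing down it reaches from about 0.25 to 0.85 m from the base axis. Payload 12.5 kg.
Tool frame: the origin (TCP) lies on the mounting face of the last link; the fingertips stand 186 mm ahead of it and the grasp point (between the pads) lies 167 mm ahead of it; z points along the fingers, y is the line along which they close (so a half turn about z gives the same grasp; the last joint's range is limited). The gripper opens to 93 mm and grips with 3 to 60 N. Pads are 15 mm wide; open, the fingers measure 128 mm over their backs; the gripper's body (75 mm by 188 mm) begins 65 mm behind the grasp point.
Start: joints at [-1.201, 0.351, 1.652, -0, 1.139, -0.085], TCP at [0.242, -0.494, 0.405] pointing down, gripper open.
Joint ranges: [-2.75, 2.75], [-0.79, 2.1], [0.01, 2.65], [-1.57, 4.71], [0.07, 3.14], [-2.87, 2.87]. Speed limits (rad/s): [2.22, 2.22, 2.79, 3.14, 3.14, 3.14].

### API

Orientations are given as a unit quaternion [x, y, z, w].
In Python, from workcell import telemetry, vision, order gives the robot as it stands.
- The arm moves only by the shell command python3 -m inch 'ROWS' [FORCE]. ROWS is JSON, a list of rows, each a list of 3 entries, a list of its own where there are three numbers: the shift along the tool's x, y, z in mm, then the turn, a rotation vector about the tool's x, y, z in rad, then the gripper's target within -1 to 1 (shut at 1, half-way at 0, fully open at -1). A call has 1 to 12 rows; each row shifts and turns the commanded pose from where the row before left it, along the tool's axes as they then stand; what a row does not reach is not made up. A row lasts 1/8 s, in which the tool goes at most 62.5 mm and 10.7 degrees, less where a joint would pass 70% of its speed; a pose out of reach is approached as far as the arm can. A call with a gripper value outside its range is refused whole. The fingers move at their own pace and stop on an object; FORCE is the grip in N (left out, the last holds). Time passes only in rows, so rows that do not move let the fingers close. It gives the time, the measured TCP pose, the force, the opening and the grip force at its end, in the units of the state.
- telemetry.get_obs(): the state, without advancing time (a new reading comes with each control period).
- vision.read_camera(name): name is "scene" or "side" or "wrist"; returns a dict with "image" (480x640x3 uint8, red, green, blue), "K" (3x3 intrinsics, pixels), "k1" (the pictures are not rectified: a ray, as slopes to the right and down, at radius r is drawn at 1 + k1 r^2 times it, then the intrinsics apply), "R" (3x3) and "t" (3): a world point X has camera coordinates R X + t; the wrist camera has in their place "tool_from_camera" (4x4, takes a point from camera to tool coordinates, whose origin is the TCP and whose axes are the flange's). Camera axes: x right, y down, z forward; pixel columns grow to the right and rows downward; lengths in m; the calibration is good to about 2 mm. A picture is of the moment at which its call begins: read the wrist's pose just before it. There is no depth.
- order.hand_in(): hands the job in; it is judged then, once.
The state is a dict: "time": time; "qpos": joint angles; "dq": joint speeds; "effort": joint torques, N m; "ee_pos": TCP position; "tool_rot": TCP orientation; "contact_force": force on the tool from outside, world axes, zero at the start; "ft_torque": the same for the moment, N m; "opening": opening from 0.0 (shut) to 1.0 (fully open); "grip_force": force on a finger pad.
Only numpy, scipy, OpenCV 4.12 (cv2) and the standard library are available. Lean on these libraries where they do the work, as an engineer would, in place of code of your own. Each camera call takes 0.05 s, during which the arm holds its last target. There are 200 camera calls.

## Working session

There is one attempt and no reset: what is moved stays moved. The work goes in short steps, Python scripts to look and compute and a shell command to move; the robot and the scene stay as the last step left them, time stands still between calls to the robot, and variables do not carry over. Pictures are saved under pics/ and viewed, at most 10 in all, crops included, and the job is handed in when it is done.

```bash
mkdir -p pics
cat > h.py <<'E'
import numpy as np, cv2
from workcell import telemetry, vision, order
from scipy.spatial.transform import Rotation as Rn
def cam(name):
    o=telemetry.get_obs(); c=vision.read_camera(name)
    if name=="wrist":
        T=np.array(c["tool_from_camera"]); Rt=Rn.from_quat(o["tool_rot"]).as_matrix()
        Rwc=Rt@T[:3,:3]; p=Rt@T[:3,3]+np.array(o["ee_pos"])
    else:
        R=np.array(c["R"]); Rwc=R.T; p=-R.T@np.array(c["t"])
    return dict(img=c["image"],K=np.array(c["K"]),k1=c["k1"],R=Rwc,p=p)
def ray(c,uv):
    d=np.array([c["k1"],0,0,0,0],float)
    n=cv2.undistortPoints(np.array(uv,float).reshape(-1,1,2),c["K"],d).reshape(-1,2)
    return np.c_[n,np.ones(len(n))]@c["R"].T
def plane(c,uv,z):
    r=ray(c,uv); return c["p"]+r*((z-c["p"][2])/r[:,2])[:,None]
def proj(c,X):
    X=np.atleast_2d(X); q=(X-c["p"])@c["R"]
    return cv2.projectPoints(q,np.zeros(3),np.zeros(3),c["K"],np.array([c["k1"],0,0,0,0],float))[0].reshape(-1,2)
def save(c,n): cv2.imwrite("pics/"+n,cv2.cvtColor(c["img"],cv2.COLOR_RGB2BGR)); np.save("pics/"+n+".npy",c,allow_pickle=True)
def load(n): return np.load("pics/"+n+".npy",allow_pickle=True).item()
E
python3 - <<'E'
from h import *
for n in("scene","side"):
    c=cam(n); save(c,n+"1.png"); print(n,c["p"],c["R"][:,2],c["k1"])
o=telemetry.get_obs(); print(o)
E
```

```text
scene [-0.03526948 -1.01493229  1.17737234] [ 0.39301518  0.54411995 -0.74126416] -0.0005537129627350965
side [ 0.5973539  -1.04429956  1.13185718] [-0.03230431  0.63378079 -0.77283785] -0.11099795542622957
{'time': 0.1, 'qpos': array([-1.20061412e+00,  3.51175162e-01,  1.65234560e+00,  5.79458992e-06,
        1.13910485e+00, -8.46217222e-02]), 'dq': array([ 0.00088071, -0.00228975, -0.00271348,  0.00031314, -0.00147336,
        0.00043007]), 'effort': array([ 8.74217494e-05, -4.98027670e+01, -2.85703808e+01,  6.99939975e-02,
        2.38900882e-02, -5.38740687e-05]), 'ee_pos': array([ 0.24157877, -0.49397832,  0.40426461]), 'tool_rot': array([ 9.74255546e-01,  2.25445923e-01, -7.08891882e-05, -5.11601890e-04]), 'contact_force': array([-0.18850708, -0.20616897,  0.26549955]), 'ft_torque': array([-0.00569066, -0.05085877,  0.0259392 ]), 'grip_force': 0.0, 'opening': 0.9984257482485613}
```

View pics/scene1.png

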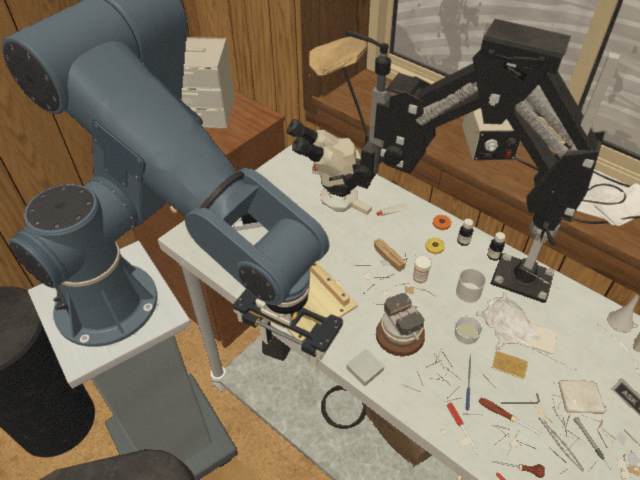

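View pics/side1.png

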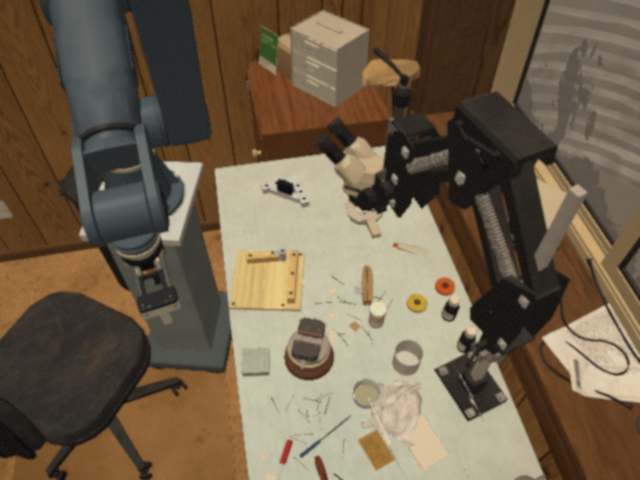

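The side view shows the square near (285,189), the jig board (232–304, 250–310) with its rail at (266,257), its pin at (282,254) and its fence at (291,280). The eyepieces are at about (340,145). I'll enlarge the crop.

Run:
```python
from h import *
c=load("side1.png"); im=cv2.cvtColor(c["img"],cv2.COLOR_RGB2BGR)
a=cv2.resize(im[165:320,215:415],None,fx=4,fy=3.8,interpolation=cv2.INTER_CUBIC); cv2.imwrite("pics/crop1.png",a[:600])
for n,uv,z in[("grip",(286,187),.045),("sq ends",(265,188),.022),("",(305,202),.022),("board",(239,251),.012),("",(303,251),.012),("",(302,308),.012),("",(231,306),.012),("fence",(291,280),.038),("rail",(250,261),.038),("pin",(282,253),.051)]:
    print(n,plane(c,[uv],z).round(3))
```

```text
grip [[0.436 0.022 0.045]]
sq ends [[0.371 0.037 0.022]]
 [[ 0.494 -0.012  0.022]]
board [[ 0.33  -0.195  0.012]]
 [[ 0.503 -0.184  0.012]]
 [[ 0.515 -0.363  0.012]]
 [[ 0.338 -0.369  0.012]]
fence [[ 0.483 -0.298  0.038]]
rail [[ 0.37  -0.246  0.038]]
pin [[ 0.452 -0.224  0.051]]
```

View pics/crop1.png

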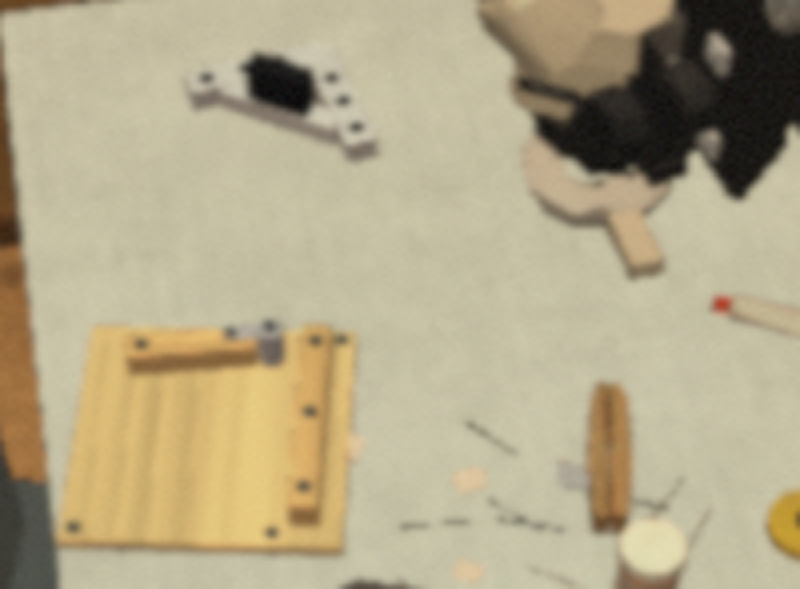

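The crop shows the square at yaw about +23° with its corner pointing away from the camera. The jig is at yaw about +3.7°, with its rail on the +y side and its fence on +x. I'll move above the square and align the tool's y axis with the grip diagonal, at about 68°.

```bash
python3 -m inch '[[[36.4,-34.5,0],[0,0,0],-1],[[36.4,-34.5,0],[0,0,0],-1],[[36.4,-34.5,0],[0,0,0],-1],[[36.4,-34.5,0],[0,0,0],-1],[[36.4,-34.5,0],[0,0,0],-1],[[36.4,-34.5,0],[0,0,0],-1],[[36.4,-34.5,0],[0,0,0],-1],[[36.4,-34.5,0],[0,0,0],-1],[[36.4,-34.5,0],[0,0,0],-1],[[36.4,-34.5,0],[0,0,0],-1],[[36.4,-34.5,0],[0,0,0],-1]]'
python3 -m inch '[[[0,0,0],[0,0,-0.18],-1],[[0,0,0],[0,0,-0.18],-1],[[0,0,0],[0,0,-0.18],-1],[[0,0,0],[0,0,-0.18],-1],[[0,0,0],[0,0,-0.18],-1],[[0,0,0],[0,0,-0.18],-1],[[0,0,0],[0,0,-0.18],-1],[[0,0,0],[0,0,-0.18],-1],[[0,0,0],[0,0,-0.18],-1],[[0,0,0],[0,0,-0.18],-1],[[0,0,0],[0,0,-0.18],-1],[[0,0,0],[0,0,-0.18],-1]]'
python3 - <<'E'
from h import *
c=cam("wrist"); save(c,"w1.png")
o=telemetry.get_obs(); print(o["time"],o["ee_pos"],Rn.from_quat(o["tool_rot"]).as_matrix().round(3),o["qpos"],c["p"])
E
```

```text
time: 1.48
ee_pos: [0.4349, 0.0245, 0.4047]
tool_rot: [0.974, 0.226, -0.0, 0.0]
contact_force: [1.1, -1.4, 0.5]
opening: 1.003
grip_force: 0.0
time: 2.98
ee_pos: [0.4345, 0.0228, 0.4045]
tool_rot: [0.257, 0.966, -0.0, -0.0]
contact_force: [0.7, -0.4, -0.4]
opening: 0.997
grip_force: 0.0
3.025 [0.43452125 0.02275678 0.40453474] [[-0.872  0.49  -0.001]
 [ 0.49   0.872  0.   ]
 [ 0.    -0.    -1.   ]] [-5.47463050e-02  1.39492793e-01  1.93038481e+00 -9.48542847e-06
  1.07224107e+00 -1.11353150e+00] [0.36652041 0.06262479 0.38461882]
```

View pics/w1.png

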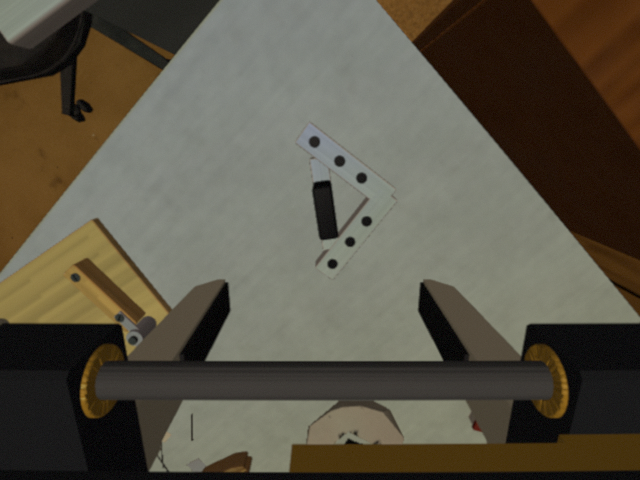

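The wrist view shows the square with its holes at about (314,142), (340,161), (362,178) and (366,221), (350,242), (332,264), and the black grip at about (325,210). I'll fit the arm midlines through the holes, at x=43 and y=43 mm.

```bash
cat >> h.py <<'E'
def blobs(c,box,th,amin,amax):
    x0,y0,x1,y1=box; g=cv2.cvtColor(c["img"],cv2.COLOR_RGB2GRAY)[y0:y1,x0:x1]
    n,l,s,ce=cv2.connectedComponentsWithStats((g<th).astype(np.uint8))
    return [(ce[i]+[x0,y0],s[i,4]) for i in range(1,n) if amin<=s[i,4]<=amax]
def square(A,B):
    """A: points on the arm along x (y=43), B: on the arm along y (x=43) -> origin, yaw"""
    f=lambda P:cv2.fitLine(P[:,:2].astype(np.float32),2,0,1e-4,1e-4).ravel().astype(float)
    a,b=f(A),f(B)
    s,t=np.linalg.solve(np.c_[a[:2],-b[:2]],b[2:]-a[2:]); X=a[2:]+s*a[:2]
    da=X-A[:,:2].mean(0); db=X-B[:,:2].mean(0)
    ya=np.arctan2(da[1],da[0]); yb=np.arctan2(-db[0],db[1]); y=(ya+yb)/2
    R=np.array([[np.cos(y),-np.sin(y)],[np.sin(y),np.cos(y)]])
    return X-R@[.043,.043],ya,yb,R
E
python3 - <<'E'
from h import *
c=load("w1.png"); bl=blobs(c,(285,110,405,290),80,30,3000)
for b in bl: print(b)
d=np.array([b[0] for b in bl if b[1]<300]); P=plane(c,d,.022); print(P.round(4))
A=[];B=[]
for q,p in zip(d,P): (A if q[1]<200 else B).append(p)
# arm along x is the one ending at smaller world x
print(np.mean(A,0),np.mean(B,0))
A,B=np.array(A),np.array(B)
if A[:,0].mean()>B[:,0].mean(): A,B=B,A
o,ya,yb,R=square(A,B); print("origin",o,np.degrees([ya,yb]))
g=[b[0] for b in bl if b[1]>=300][0]
print("grip est", plane(c,[g],.05))
# grip top corners from min area rect, top face only approx
E
```

```text
(array([314.13186813, 141.3956044 ]), np.int32(91))
(array([339.30681818, 160.67045455]), np.int32(88))
(array([361.20930233, 177.5       ]), np.int32(86))
(array([326.94971614, 210.26439578]), np.int32(1233))
(array([366.30769231, 220.76923077]), np.int32(78))
(array([349.6025641 , 241.42307692]), np.int32(78))
(array([332.06666667, 263.49333333]), np.int32(75))
[[0.3725 0.0481 0.022 ]
 [0.4001 0.0601 0.022 ]
 [0.4248 0.0707 0.022 ]
 [0.4656 0.0547 0.022 ]
 [0.4763 0.0297 0.022 ]
 [0.4884 0.0023 0.022 ]]
[0.39912397 0.05963565 0.022     ] [0.47677765 0.02888049 0.022     ]
origin [0.4308922  0.02651389] [23.43435793 23.49811872]
grip est [[0.43111573 0.02850236 0.05      ]]
```

```bash
python3 -m inch '[[[5,1.5,0],[0,0,-0.136],-1],[[0,0,45],[0,0,0],-1],[[0,0,45],[0,0,0],-1],[[0,0,45],[0,0,0],-1],[[0,0,35],[0,0,0],-1],[[0,0,19],[0,0,0],-1],[[0,0,0],[0,0,0],-1]]'
python3 -m inch '[[[0,0,0],[0,0,0],1],[[0,0,0],[0,0,0],1],[[0,0,0],[0,0,0],1],[[0,0,0],[0,0,0],1],[[0,0,0],[0,0,0],1],[[0,0,0],[0,0,0],1],[[0,0,0],[0,0,0],1],[[0,0,0],[0,0,0],1],[[0,0,0],[0,0,0],1],[[0,0,0],[0,0,0],1]]' 45
```

```text
time: 3.9
ee_pos: [0.4307, 0.0266, 0.2148]
tool_rot: [0.195, 0.981, -0.0, -0.001]
contact_force: [0.0, -1.1, 0.0]
opening: 0.997
grip_force: 0.0
time: 5.15
ee_pos: [0.431, 0.0266, 0.2157]
tool_rot: [0.194, 0.981, -0.0, -0.0]
contact_force: [0.5, -0.6, -0.1]
opening: 0.188
grip_force: 45.0
```

```bash
python3 -m inch '[[[0,0,-25],[0,0,0],1],[[0,0,-40],[0,0,0],1],[[0,0,-40],[0,0,0],1],[[0,0,0],[0,0,0.1],1],[[0,0,0],[0,0,0],1]]'
python3 - <<'E'
from h import *
w=cam("wrist"); save(w,"w2.png"); s=cam("side"); save(s,"s2.png"); n=cam("scene"); save(n,"n2.png")
b=lambda c:cv2.cvtColor(c["img"],cv2.COLOR_RGB2BGR)
a=np.zeros((600,800,3),np.uint8)
a[:300,:400]=cv2.resize(b(w),(400,300)); a[:300,400:]=cv2.resize(b(n)[180:345,200:420],(400,300))
a[300:]=cv2.resize(b(s)[230:320,210:450],(800,300),interpolation=cv2.INTER_CUBIC)
cv2.imwrite("pics/m2.png",a)
E
```

```text
time: 5.78
ee_pos: [0.4308, 0.0266, 0.3207]
tool_rot: [0.243, 0.97, -0.0, -0.0]
contact_force: [0.0, 0.0, -4.1]
opening: 0.194
grip_force: 45.0
```

View pics/m2.png

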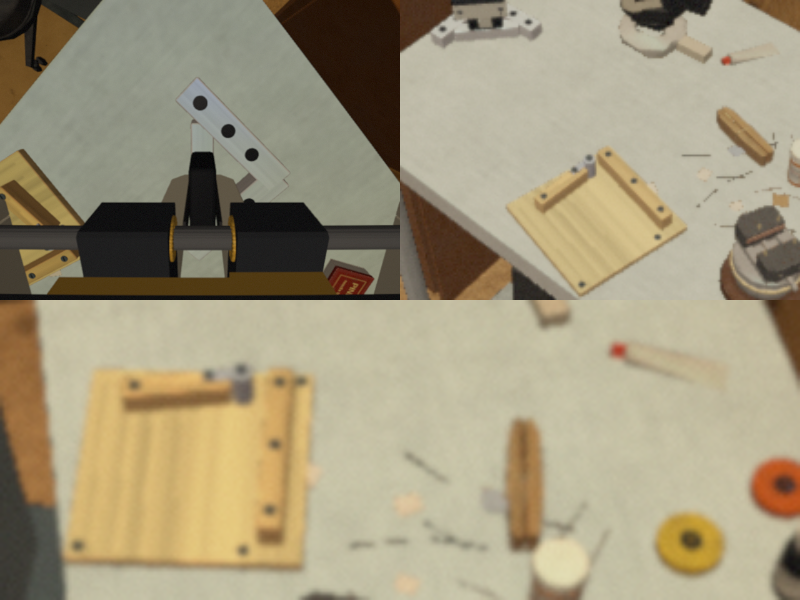

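The scene crop shows the board corners at (507,207), (582,293) and (685,228), and the side crop shows the fence screws at (280,381), (275,443) and (269,510). The square hangs level in the grip. I'll locate the screws subpixel in both views.

```bash
cat > m.py <<'E'
from h import *
def dot(c,uv,r=4):
    g=cv2.cvtColor(c["img"],cv2.COLOR_RGB2GRAY).astype(float); u,v=np.round(uv).astype(int)
    p=g[v-r:v+r+1,u-r:u+r+1]; w=np.clip(np.percentile(p,60)-p-15,0,None)
    # keep the blob at the minimum
    n,l=cv2.connectedComponents((w>0).astype(np.uint8)); q=np.unravel_index((w[2:-2,2:-2]).argmax(),(2*r-3,2*r-3)); w=w*(l==l[q[0]+2,q[1]+2])
    y,x=np.mgrid[-r:r+1,-r:r+1]; return np.array([u+(w*x).sum()/w.sum(),v+(w*y).sum()/w.sum()])
s=load("s2.png"); n=load("n2.png")
S=lambda x,y:(x*.3+210,(y-300)*.3+230); N=lambda x,y:((x-400)*.55+200,y*.55+180)
D={"f1":(S(280,381),N(608,154),.038),"f2":(S(275,443),N(634,181),.038),"f3":(S(269,510),N(661,209),.038),"rail":(S(134,384),N(544,193),.038),
"b1":(S(78,546),N(582,284),.012),"b2":(S(243,550),N(658,237),.012),"pin":(S(241,369),N(589,157),.051)}
P={}
for k,(a,b,z) in D.items():
    da,db=dot(s,a),dot(n,b)
    if k=="pin": da,db=np.array(a),np.array(b)
    pa,pb=plane(s,[da],z)[0],plane(n,[db],z)[0]; P[k]=(pa+pb)/2
    print(k,da.round(1),db.round(1),pa[:2].round(4),pb[:2].round(4))
for i in range(2): pass
d=P["f1"]-P["f3"]; print("yaw fence",np.degrees(np.arctan2(-d[0],d[1])),np.linalg.norm(d))
d=P["b2"]-P["b1"]; print("yaw board",np.degrees(np.arctan2(d[1],d[0])),np.linalg.norm(d))
E
python3 m.py
```

```text
f1 [294.8 254.3] [314.1 264.2] [ 0.4845 -0.2161] [ 0.4788 -0.22  ]
f2 [293.2 272.9] [328.2 279. ] [ 0.486  -0.2759] [ 0.4812 -0.2803]
f3 [291.5 292.6] [342.9 294.5] [ 0.4874 -0.3357] [ 0.4832 -0.3405]
rail [250.5 256.9] [278.6 287.4] [ 0.3695 -0.2324] [ 0.365 -0.232]
b1 [232.9 303.2] [299.6 336. ] [ 0.341  -0.3609] [ 0.3391 -0.3656]
b2 [282.5 304.7] [341.3 309.9] [ 0.4658 -0.3563] [ 0.464  -0.3611]
pin [282.3 250.7] [304.  266.4] [ 0.4521 -0.2163] [ 0.4479 -0.2204]
yaw fence 1.7352471172109385 0.12011064906659767
yaw board 2.109755662879413 0.1249535153864676
```

```bash
cat > g.py <<'E'
from m import dot
from h import *
c=load("w2.png"); d=np.array([dot(c,u,11) for u in[(320,165),(365,210),(403,248)]]); P=plane(c,d,.3207-.2155+.022)
o=telemetry.get_obs(); M=Rn.from_quat(o["tool_rot"]).as_matrix(); yy=np.degrees(np.arctan2(M[1,1],M[0,1]))
l=P[2]-P[0]; ya=np.degrees(np.arctan2(l[1],l[0]))
print(d.round(1),P.round(4),"arm yaw",ya,"tool y",yy,"diff-45",yy-ya-45, o["ee_pos"],o["qpos"])
a=np.radians(ya); nrm=np.array([-np.sin(a),np.cos(a)])
print("y of arm line rel TCP (43?)",(P[1][:2]-o["ee_pos"][:2])@nrm, "x of holes", (P[:,:2]-o["ee_pos"][:2])@[np.cos(a),np.sin(a)])
w=load("w1.png"); # w1 reference hole x in square frame
E
python3 g.py | tail -6
```

```text
[368.  210. ]
 [402.6 247.3]] [[   nan    nan    nan]
 [0.4049 0.065  0.1272]
 [0.4297 0.0718 0.1272]] arm yaw nan tool y 61.98594377343739 diff-45 nan [0.4308606  0.02656374 0.32015781] [-4.63550396e-02  2.60632760e-01  2.02571045e+00  8.80361439e-06
  8.56658096e-01 -1.12821924e+00]
y of arm line rel TCP (43?) nan x of holes [nan nan nan]m.py:7: RuntimeWarning: invalid value encountered in scalar divide
  y,x=np.mgrid[-r:r+1,-r:r+1]; return np.array([u+(w*x).sum()/w.sum(),v+(w*y).sum()/w.sum()])
```

```bash
sed -i 's/^from m import dot//; s/d=np.array(\[dot.*\]\]*); P=/d=np.array([b[0] for b in blobs(c,(295,130,425,265),75,150,700)]); P=/' g.py; sed -i 's/l=P\[2\]-P\[0\]/l=P[-1]-P[0]/' g.py; sed -n 3p g.py; python3 g.py
```

```text
c=load("w2.png"); d=np.array([b[0] for b in blobs(c,(295,130,425,265),75,150,700)]); P=plane(c,d,.3207-.2155+.022)
[[320.  164.5]
 [364.7 209.3]
 [402.6 247.2]] [[0.3752 0.0549 0.1272]
 [0.4038 0.0638 0.1272]
 [0.4297 0.0718 0.1272]] arm yaw 17.258692136010104 tool y 61.98594377343739 diff-45 -0.2727483625727132 [0.4308606  0.02656374 0.32015781] [-4.63550396e-02  2.60632760e-01  2.02571045e+00  8.80361439e-06
  8.56658096e-01 -1.12821924e+00]
y of arm line rel TCP (43?) 0.04357356167712271 x of holes [-0.04477892 -0.01478036  0.01229957]
```

```bash
python3 -m inch '[[[-16,-38.5,0],[0,0,0],1],[[-16,-38.5,0],[0,0,0],1],[[-16,-38.5,0],[0,0,0],1],[[-16,-38.5,0],[0,0,0],1],[[-16,-38.5,0],[0,0,0],1],[[-16,-38.5,0],[0,0,0],1],[[-16,-38.5,0],[0,0,0],1],[[-16,-38.5,0],[0,0,0],1],[[0,0,0],[0,0,0.134],1],[[0,0,25],[0,0,0.134],1],[[0,0,25],[0,0,0],1],[[0,0,0],[0,0,0],1]]'
python3 - <<'E'
from h import *
w=cam("wrist"); save(w,"w3.png"); s=cam("side"); save(s,"s3.png")
b=lambda c:cv2.cvtColor(c["img"],cv2.COLOR_RGB2BGR)
a=np.zeros((600,800,3),np.uint8)
a[:300,:400]=cv2.resize(b(w),(400,300)); a[:300,400:]=cv2.resize(b(w)[100:400,0:400],(400,300))
a[300:]=cv2.resize(b(s)[200:320,150:470],(800,300),interpolation=cv2.INTER_CUBIC)
cv2.imwrite("pics/m3.png",a); o=telemetry.get_obs(); print(o["time"],o["ee_pos"])
E
```

```text
time: 7.42
ee_pos: [0.3984, -0.3051, 0.269]
tool_rot: [0.37, 0.929, 0.001, -0.002]
contact_force: [-0.3, -0.2, -2.6]
opening: 0.192
grip_force: 45.0
7.525 [ 0.398921   -0.30551264  0.27098196]
```

View pics/m3.png

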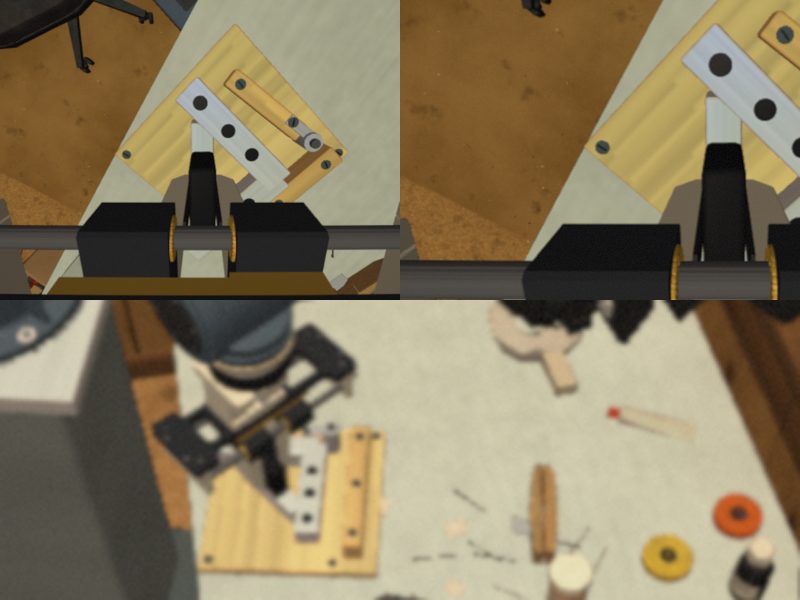

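The wrist view (left panel, half scale) shows the board edges meeting at (237,25), with their other ends at (121,153) and (345,150). The rail screws are at (240,84) and (293,122), the pin at (314,143), and the square is clear of the rail and fence. I'll measure the board yaw and pin here.

```bash
cat > j.py <<'E'
from h import *
from scipy.ndimage import map_coordinates
c=load("w3.png"); S=cv2.cvtColor(c["img"],cv2.COLOR_RGB2HSV)[:,:,1].astype(float)
def edge(a,b,z):
    a,b=np.array(a,float),np.array(b,float); t=(b-a)/np.linalg.norm(b-a); n=np.array([-t[1],t[0]]); q=[]
    k=np.arange(-9,9.1,.5)
    for f in np.linspace(.1,.9,60):
        p=(a+f*(b-a))[None]+k[:,None]*n; v=map_coordinates(S,[p[:,1],p[:,0]],order=1)
        g=np.abs(np.gradient(cv2.GaussianBlur(v[None],(5,1),1)[0])); q.append(p[g.argmax()])
    P=plane(c,q,z)[:,:2]; l=cv2.fitLine(P.astype(np.float32),cv2.DIST_HUBER,0,1e-4,1e-4).ravel()
    return l,np.median(abs((P-l[2:])@[-l[1],l[0]]))
for n,a,b in[("x=-85",(242,306),(474,50)),("y=95",(474,50),(690,300))]:
    l,r=edge(a,b,.012); print(n,np.degrees(np.arctan2(l[1],l[0])),l,r)
def lower(box):
    return [(b[0].round(1),b[1]) for b in blobs(c,box,75,15,900)]
for n,box,z in[("b",(235,290,270,330),.012),("b2",(665,290,690,315),.012),("rail",(465,155,495,180),.038),("rail2",(570,230,600,255),.038),("fence",(635,312,665,345),.038),("pin",(605,265,650,310),.051)]:
    L=lower(box); print(n,[(u,a,plane(c,[u],z)[0,:2].round(4)) for u,a in L])
E
python3 j.py
```

```text
bash:   768 Segmentation fault         python3 j.py
```

```bash
sed -i 's/(242,306),(474,50)/(194,245),(379,40)/; s/(474,50),(690,300)/(379,40),(552,240)/; s/(235,290,270,330)/(190,236,214,260)/; s/(665,290,690,315)/(530,232,552,255)/; s/(465,155,495,180)/(370,122,398,148)/; s/(570,230,600,255)/(457,183,480,207)/; s/(635,312,665,345)/(508,250,534,276)/; s/(605,265,650,310)/(484,210,520,248)/' j.py
sed -i 's/cv2.GaussianBlur(v\[None\],(5,1),1)\[0\]/v/' j.py; python3 j.py
```

```text
x=-85 -87.94195 [ 0.03591202 -0.99935496  0.32743442 -0.27590477] 8.205263217073782e-05
y=95 2.1799288 [ 0.9992763   0.03803775  0.4073833  -0.18978742] 7.527586455149119e-05
b [(array([202.2, 247. ]), np.int32(104), array([ 0.3404, -0.3621]))]
b2 [(array([542.3, 243. ]), np.int32(73), array([ 0.4955, -0.1936]))]
rail [(array([384.7, 134.5]), np.int32(184), array([ 0.3664, -0.2278]))]
rail2 [(array([469. , 195.3]), np.int32(180), array([ 0.4253, -0.2145]))]
fence [(array([521.2, 263. ]), np.int32(146), array([ 0.4805, -0.2164]))]
pin [(array([503.5, 229.1]), np.int32(191), array([ 0.4485, -0.2141]))]
```

```bash
python3 -m inch '[[[0,0,20],[0,0,0],1],[[0,0,14],[0,0,0],1],[[0,0,5],[0,0,0],1],[[0,0,0],[0,0,0],1],[[0,0,0],[0,0,0],1]]'
cat > t.py <<'E'
from h import *
o=telemetry.get_obs(); M=Rn.from_quat(o["tool_rot"]).as_matrix(); t=np.radians(2.12)
J=np.array([[np.cos(t),np.sin(t)],[-np.sin(t),np.cos(t)]])
print("t",o["time"],"tool y",np.degrees(np.arctan2(M[1,1],M[0,1])).round(2),"want",46.85,"tilt",M[:2,2].round(4))
print("to go in jig axes mm",(J@(np.array([.4176,-.2794])-o["ee_pos"][:2])*1e3).round(1),"z",o["ee_pos"][2].round(4),"F jig",(J@o["contact_force"][:2]).round(1),o["contact_force"][2].round(1),"T",o["ft_torque"].round(2))
E
python3 t.py
```

```text
time: 8.15
ee_pos: [0.3989, -0.3055, 0.2323]
tool_rot: [0.37, 0.929, -0.0, 0.0]
contact_force: [-0.5, 0.4, -3.6]
opening: 0.191
grip_force: 45.0
t 8.15 tool y 46.53 want 46.85 tilt [ 0.0006 -0.0006]
to go in jig axes mm [19.6 25.4] z 0.2323 F jig [-0.4  0.4] -3.6 T [-0.05 -0.16  0.02]
```

Next, correct the yaw by 0.3° and settle onto the board.

```bash
python3 -m inch '[[[0,0,2],[0,0,-0.006],1],[[0,0,1],[0,0,0],1],[[0,0,1],[0,0,0],1],[[0,0,0],[0,0,0],1],[[0,0,0],[0,0,0],1]]'; python3 t.py
```

```text
time: 8.78
ee_pos: [0.3988, -0.3054, 0.2277]
tool_rot: [0.368, 0.93, -0.0, 0.0]
contact_force: [-1.1, -0.3, -3.3]
opening: 0.192
grip_force: 45.0
t 8.775 tool y 46.87 want 46.85 tilt [-0. -0.]
to go in jig axes mm [19.8 25.3] z 0.2277 F jig [-1.1 -0.3] -3.3 T [ 0.02 -0.08 -0.01]
```

```bash
python3 -m inch '[[[0,0,1],[0,0,0],1],[[0,0,0],[0,0,0],1],[[0,0,0],[0,0,0],1]]'; python3 t.py
```

```text
time: 9.15
ee_pos: [0.3988, -0.3055, 0.2277]
tool_rot: [0.368, 0.93, -0.0, 0.0]
contact_force: [-6.2, 3.0, 13.7]
opening: 0.188
grip_force: 45.0
t 9.15 tool y 46.87 want 46.85 tilt [ 0.0001 -0.0002]
to go in jig axes mm [19.8 25.3] z 0.2277 F jig [-6.1  3.3] 13.7 T [0.63 0.67 0.01]
```

```bash
python3 -m inch '[[[0,0,-0.5],[0,0,0],1],[[1,7,0],[0,0,0],1],[[1,7,0],[0,0,0],1],[[1,7,0],[0,0,0],1],[[0.9,6,0],[0,0,0],1],[[0,0,0],[0,0,0],1],[[0,0,0],[0,0,0],1]]'; python3 t.py
```

```text
time: 10.02
ee_pos: [0.4151, -0.2829, 0.2277]
tool_rot: [0.367, 0.93, -0.0, 0.001]
contact_force: [1.9, -1.8, 6.3]
opening: 0.189
grip_force: 45.0
t 10.025 tool y 46.91 want 46.85 tilt [ 0.0016 -0.001 ]
to go in jig axes mm [2.6 3.4] z 0.2277 F jig [ 1.8 -1.9] 6.3 T [ 0.06 -0.24  0.26]
```

```bash
python3 -m inch '[[[0.3,1.5,0],[0,0,0],1],[[0.3,1.5,0],[0,0,0],1],[[0,0,0],[0,0,0],1],[[0,0,0],[0,0,0],1]]'; python3 t.py;  python3 -m inch '[[[0,1,0],[0,0,0],1],[[0,0,0],[0,0,0],1],[[0,0,0],[0,0,0],1]]'; python3 t.py
```

```text
time: 10.52
ee_pos: [0.4165, -0.2808, 0.2277]
tool_rot: [0.367, 0.93, -0.001, 0.001]
contact_force: [-2.0, -4.6, 5.6]
opening: 0.191
grip_force: 45.0
t 10.525 tool y 46.92 want 46.85 tilt [ 0.0012 -0.0018]
to go in jig axes mm [1.2 1.3] z 0.2277 F jig [-2.2 -4.6] 5.6 T [-0.76  0.31  0.29]
time: 10.9
ee_pos: [0.4169, -0.2801, 0.2277]
tool_rot: [0.367, 0.93, -0.001, 0.001]
contact_force: [-4.8, -6.4, 7.3]
opening: 0.188
grip_force: 45.0
t 10.9 tool y 46.9 want 46.85 tilt [ 0.0006 -0.0017]
to go in jig axes mm [0.7 0.7] z 0.2277 F jig [-5.  -6.2] 7.3 T [-0.96  0.75  0.16]
```

```bash
python3 -m inch '[[[0,1,0],[0,0,0],1],[[0,0,0],[0,0,0],1],[[0,0,0],[0,0,0],1]]' >/dev/null; python3 t.py;  python3 -m inch '[[[0,0.7,0],[0,0,0],1],[[0,0,0],[0,0,0],1],[[0,0,0],[0,0,0],1]]'>/dev/null; python3 t.py
```

```text
t 11.275 tool y 46.88 want 46.85 tilt [-0.     -0.0017]
to go in jig axes mm [0.3 0.1] z 0.2277 F jig [-8.7 -8.5] 8.8 T [-1.28  1.27 -0.08]
t 11.65 tool y 46.89 want 46.85 tilt [-0.0007 -0.0022]
to go in jig axes mm [ 0.1 -0. ] z 0.2278 F jig [-13.4 -12.1] 9.4 T [-1.98  2.   -0.09]
```

Run:
```python
from h import *
w=cam("wrist"); save(w,"w4.png"); s=cam("side"); save(s,"s4.png")
b=lambda c:cv2.cvtColor(c["img"],cv2.COLOR_RGB2BGR)
a=np.zeros((600,800,3),np.uint8)
a[:,:450]=cv2.resize(b(w)[80:340,280:475+0],(450,600),interpolation=cv2.INTER_CUBIC)
a[:,450:]=cv2.resize(b(s)[240:320,245:245+47+20],(350,600),interpolation=cv2.INTER_CUBIC)[:, :350]
a[:,:450]=cv2.resize(b(w)[110:330,370:535],(450,600),interpolation=cv2.INTER_CUBIC)
cv2.imwrite("pics/m4.png",a)
```

```text
(no output)
```

View pics/m4.png

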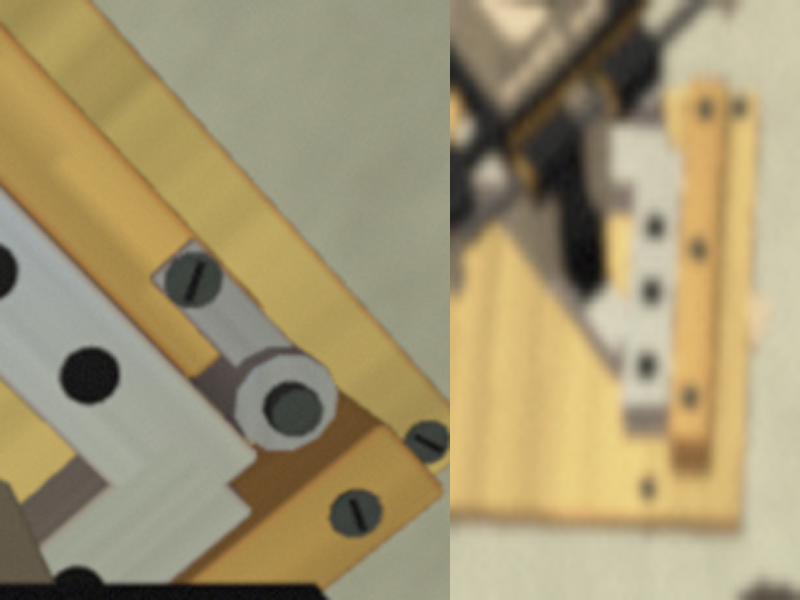

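View pics/w4.png

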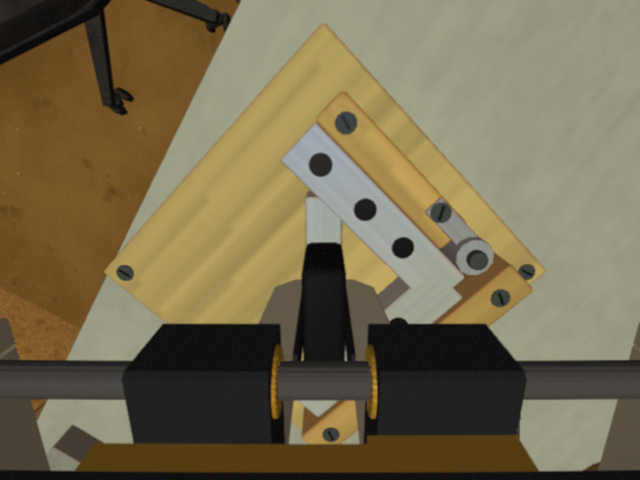

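The square's arm lies flush along the rail, against the pin at about (475,257) and beside the fence. I'll check the rail angle and the square's yaw numerically.

```bash
python3 - <<'E'
from h import *
for n,bx in(("w3.png",[(370,122,398,148),(457,183,480,207)]),("w4.png",[(333,110,360,137),(428,200,454,225)])):
    c=load(n); u=[max(blobs(c,b,85,15,900),key=lambda t:t[1])[0] for b in bx]; P=plane(c,u,.038); d=P[1]-P[0]; print(n,np.round(u,1),P[:,:2].round(4),np.degrees(np.arctan2(d[1],d[0])))
H=np.array([max(blobs(c,b,75,100,900),key=lambda t:t[1])[0] for b in[(303,148,338,182),(348,193,382,228),(388,232,418,262)]])
P=plane(c,H,.034); d=P[2]-P[0]; t=np.arctan2(d[1],d[0]); print("arm",H.round(1),np.degrees(t)); 
# screw line near pin/fence: fence screws, board corner screws for the fence line
u=[max(blobs(c,b,85,15,900),key=lambda t:t[1])[0] for b in[(490,286,512,310),(318,424,344,448)]]
F=plane(c,u,.038)[:,:2]; f=F[0]-F[1]; tf=np.arctan2(-f[0],f[1]); n=np.array([np.cos(tf),np.sin(tf)])
print("fence yaw",np.degrees(tf),np.round(u,1),"fence midline - arm holes (x, square frame)",(F[0]-P[:,:2])@n)
# same holes in square frame from w1
c=load("w1.png"); Q=plane(c,[[314.13,141.4],[339.3,160.67],[361.2,177.5]],.022)[:,:2]; a=np.radians(23.45)
print("hole x,y in square",((Q-[.4309,.0265])@np.array([[np.cos(a),-np.sin(a)],[np.sin(a),np.cos(a)]])).round(4))
E
python3 t.py
```

```text
w3.png [[384.6 134.5]
 [468.9 195.3]] [[ 0.3663 -0.2278]
 [ 0.4253 -0.2145]] 12.727043183992311
w4.png [[345.7 122.6]
 [440.5 212.2]] [[ 0.3652 -0.2169]
 [ 0.4253 -0.2113]] 5.285101031268577
arm [[320.2 164.4]
 [364.8 209.2]
 [402.5 247.3]] 2.0531525224527987
fence yaw 2.1797119729524326 [[499.9 297.8]
 [330.5 434.2]] fence midline - arm holes (x, square frame) [0.11034511 0.0803328  0.05324221]
hole x,y in square [[-0.045   0.043 ]
 [-0.0149  0.0431]
 [ 0.012   0.043 ]]
t 11.75 tool y 46.89 want 46.85 tilt [-0.0007 -0.0022]
to go in jig axes mm [ 0.1 -0. ] z 0.2278 F jig [-13.4 -12.5] 9.0 T [-2.04  1.97 -0.16]
```

The rail has turned 7.44° (0.130 rad), so it is at 0. The fence face measures 55.3 mm from the square's origin against a nominal 55, so both sides are home at about 13 N each. I'll push slightly more, settle, and hand in.

```bash
python3 -m inch '[[[0,0.4,0],[0,0,0],1],[[0,0,0],[0,0,0],1],[[0,0,0],[0,0,0],1],[[0,0,0],[0,0,0],1],[[0,0,0],[0,0,0],1],[[0,0,0],[0,0,0],1]]'; python3 t.py; python3 -c "
from workcell import order; print(order.hand_in())"
```

```text
time: 12.5
ee_pos: [0.4176, -0.2793, 0.2278]
tool_rot: [0.367, 0.93, -0.001, -0.0]
contact_force: [-15.0, -14.7, 9.5]
opening: 0.189
grip_force: 45.0
t 12.5 tool y 46.9 want 46.85 tilt [-0.0011 -0.0025]
to go in jig axes mm [ 0.  -0.1] z 0.2278 F jig [-15.6 -14.1] 9.5 T [-2.34  2.44 -0.05]
the job is handed in; nothing more can be done
None
```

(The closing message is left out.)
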